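# Park the top-heavy bottle crate in its bay

### The job

The heavy blue bottle crate belongs in the yellow-taped bay, but a pipette tip box stands in its place. Push the tip box out of the bay, over the tape line farthest from the robot, then slide the crate along the bench into the bay, square and fully home against the metal end stop. The crate is top-heavy: push only its blue tub, low near the base, so it slides without tipping; lift nothing, keep off its bottles and handle, and leave the other things on the bench alone.

Things in the scene. Friction and masses are not known exactly. Their poses are not given: they have to be found in the camera images.
- crate: loose bottle crate, 1 kg give or take a fifth, on grippy rubber feet (6 to 15 N slides it). Its blue tub is a plain box 156 mm along x, 78 along y, 125 high; pushed near the rim of a long face it tips, pushed below 50 mm it slides. Origin: centre of underside, z up. Starts 220 to 300 mm from home on the bay's +y side, turned up to 0.25 rad from the bay
- crate_push (a point): middle of the crate's long face that looks away from the bay (its +y face, 39 mm from its centre line), 20 mm above the bench: where to push; axes as the crate's
- crate_top: what rises out of the crate's tub, fixed to it (same origin and axes), not to be touched: the necks of two cream 68 mm wide bottles with blue caps up to 177 mm above the bench, standing 5 mm inside the tub's long faces, and a blue carrying handle, a bar along x, 18 mm thick, its axis 215 mm above the bench
- bay: parking bay fixed to the bench, in a new place each time. Origin: on the bench, at the crate's underside centre when home; crate x lies along bay x. x points away from the robot, y to its left (within 0.14 rad), z up. Aluminium end stop 45 mm high, 200 long, face at y = -39 mm, foot behind it to -86. Flat yellow tape 12 mm wide, inner edges at x = -90 and +90, y = +65 mm
- tipbox: loose pipette tip box standing in the bay, orange with off-white lid, 0.22 kg, 70 mm along x, 110 along y, 55 high. Origin: centre of underside, z up; its x is within 0.3 rad of the bay's x. Out of the bay when its centre is over 120 mm from the bay's origin along the bay's +x; 150 mm is clear of the tape, and the bench is free there
- buffer_bottle: bystander: brown bottle with blue cap, 64 mm wide, 150 mm high; origin at the centre of its underside
- beaker: bystander: clear beaker, 72 mm wide, 90 mm high; origin at the centre of its underside
- tube_rack: bystander: dark blue rack of capped tubes, 75 x 160 mm, 78 mm high; origin at the centre of its underside
- marker: bystander: red marker with black cap lying on the bench, 135 mm long, 12 mm thick; origin near its middle, on its underside
- tube_stand: bystander: capped tube in a round grey stand, 48 mm wide, 114 mm high; origin at the centre of its underside
There are look-alikes about, which are no part of the job. What is shaped like the tipbox but red is not meant. Leave any orange look-alike of the crate alone.

How it is judged:
On the way, in this order (a step that is already met when the one before it is completed fails the run):
1. the tip box is out of the bay, past the far tape line (x of tipbox in the frame of bay above 0.12 m), for 0.2 s.
2. the crate is home in the bay, against the end stop (x of crate in the frame of bay between -0.025 and 0.025 m and y of crate in the frame of bay between -0.01 and 0.012 m and angle between the x axis of crate and the x axis of bay, either way round below 0.13 rad), for 0.2 s.
At the end, for the whole second after the job is handed in: The tip box stands flat with its centre more than 120 mm beyond the bay's origin along the bay's x. The crate stands upright at rest, its centre within 25 mm of the bay's origin along the bay's x and within 12 mm of it along y (up against the end stop), square to the bay within 0.13 rad (all of step 2 and x of tipbox in the frame of bay above 0.12 m and linear speed of each of crate, tipbox below 0.01 m/s and angle between crate's own z axis and vertical below 0.04 rad and angle between tipbox's own z axis and vertical below 0.05 rad); the robot touches nothing.
It fails at once if the crate tips (leans more than 0.12 rad) (angle between crate's own z axis and vertical above 0.12 rad).
It fails at once if the crate is lifted (height (world z) of crate above 0.012 m).
It fails at once if the tip box is lifted or tipped over (height (world z) of tipbox above 0.015 m or angle between tipbox's own z axis and vertical above 0.3 rad).
It fails at once if the robot presses on the crate's bottles or handle (contact force between any of the fingers, the arm and crate_top above 1.5 N).
It fails at once if another thing on the bench is moved by more than 15 mm (distance of any of buffer_bottle, beaker, tube_rack, marker, tube_stand from where it was at the start of the episode above 0.015 m).
It also fails if it takes over 72 s, if anything falls off the work surface, if the arm or the gripper's body presses on something with over 40 N, if the wrist force passes 120 N, or if a joint passes its speed limit or range.

### The arm

A 6-joint arm with a two-finger parallel gripper is mounted at the origin on the work surface. World frame = base frame: x ahead of the robot, y to its left, z up, the work surface at z = 0. Lengths are in m, angles in rad, forces in N, time in s.
With the tool pointing down it reaches from about 0.35 to 0.775 m from the base axis. Payload 5.5 kg.
Tool frame: the origin (TCP) lies between the finger pads; the fingertips stand 8 mm ahead of it and the grasp point (between the pads) lies 11 mm behind it (tip_extent is the distance from the TCP to the fingertips, in m); z points along the fingers, y is the direction in which the jaws open and shut (so a half turn about z gives the same grasp; the last joint's range is limited). The gripper opens to 85 mm and grips with 20 to 120 N. Pads are 22 mm wide; open, the fingers measure 114 mm over their backs; the gripper's body (76 mm by 85 mm) begins 54 mm behind the grasp point. The pads swing forward as they close: fully open they stand 13 mm farther back than shut.
Start: joints at [-1.483, 0.313, 0.046, 1.304, 0, 1.431], TCP at [0.13, -0.56, 0.239] pointing down, gripper open.
Joint ranges: [-2.76, 2.76], [-0.86, 1.69], [-1.03, 1.26], [-2.2, 2.34], [-1.47, 1.5], [-3.14, 3.14]. Speed limits (rad/s): [2.57, 2.57, 3.14, 3.14, 3.14, 3.14].

### API

Orientations are given as a 3x3 rotation matrix whose columns are the frame's x, y, z axes.
In Python, from cell import sense, read_camera, get_calibration, close_job, spot_in, tip_extent gives the robot as it stands.
- The arm moves only by the shell command python3 -m pendant 'ROWS' [OPENING] [FORCE]. ROWS is JSON, a list of rows, each a list of 2 entries, a list of its own where there are three numbers: the shift along the tool's x, y, z in m, then the turn, a rotation vector about the tool's x, y, z in degrees. A call has 1 to 12 rows; each row shifts and turns the commanded pose from where the row before left it, along the tool's axes as they then stand; what a row does not reach is not made up. A row lasts 1/10 s, in which the tool goes at most 50 mm and 8.59 degrees, less where a joint would pass 70% of its speed; a pose out of reach is approached as far as the arm can. A call is refused whole if a number of a shift passes 0.05 or a number of a turn 8.59, either way. A call with a gripper value outside its range is refused whole. OPENING is the finger opening in m, from 0 to 0.0854, set as the call begins (- or left out, the last holds). The fingers move at their own pace and stop on an object; FORCE is the grip in N (left out, the last holds). Time passes only in rows, so rows that do not move let the fingers close. It gives the time, the measured TCP pose, the force and the opening at its end, in the units of the state.
- sense(): the state, without advancing time (a new reading comes with each control period).
- read_camera(name): name is "scene" or "side" or "wrist"; returns (picture, depth): 384x512x3 uint8, red, green, blue; 384x512 float32, m along the optical axis (not along the pixel's ray), 0 where there is no reading.
- get_calibration(name): a dict with "mtx" (3x3 intrinsics, pixels), "eye" and "orientation" of the camera in the world. Camera axes: x right, y up, looking along -z (the intrinsics and any distortion apply to the point x, -y, -z); pixel columns grow to the right and rows downward; lengths in m; the calibration is good to about 2 mm. A picture is of the moment at which its call begins: read the wrist's pose just before it. get_calibration takes no time and is no camera call; for the wrist camera it gives the pose at the moment of the call.
- close_job(): hands the job in, once; it reports no verdict.
Trained networks look in the newest picture that a camera, given by its name, has taken for a name from the list of things; names that differ only in an ending like _2 or _b are one class to them, and where a whole thing is asked for, a point or a joint stands for the part that bears it (a point fixed in the world has none). Each returns a list of dicts, best first, with "confidence" (0 to 1); they miss things now and then, are a little off and sometimes report something else, mostly with a low value. They report only what shows in the picture. A call takes as long as a camera call. They do not tell look-alikes from the thing itself.
- spot_in(camera, label): "extent" ([left, top, right, bottom] in pixels, round what is visible of it).
The state is a dict: "clock": time; "q": joint angles; "dq": joint speeds; "joint_torque": joint torques, N m; "eef_pos": TCP position; "tcp_rot": TCP orientation; "ft_force": force on the tool from outside, world axes, zero at the start; "ft_torque": the same for the moment, N m; "finger_gap": opening from 0.0 (shut) to 1.0 (fully open).
Only numpy, scipy, OpenCV 4.12 (cv2) and the standard library are available. Lean on these libraries where they do the work, as an engineer would, in place of code of your own. Each camera call takes 0.05 s, during which the arm holds its last target. There are 200 camera calls.

## Working session

There is one attempt and no reset: what is moved stays moved. The work goes in short steps, Python scripts to look and compute and a shell command to move; the robot and the scene stay as the last step left them, time stands still between calls to the robot, and variables do not carry over. Pictures are saved under pics/ and viewed, about 8 in all and at most 12, crops included, and the job is handed in when it is done.

```bash
ls; mkdir -p pics; cat > h.py <<'E'
import numpy as np, cv2
from cell import *
def snap(name,png=None):
    im,d=read_camera(name); c=get_calibration(name)
    np.savez(f'{name}.npz',im=im,d=d,K=c['mtx'],e=c['eye'],R=c['orientation'])
    if png: cv2.imwrite(f'pics/{png}',im[:,:,::-1])
    return im,d,c
def cloud(d,c):
    K=np.array(c['mtx']);v,u=np.mgrid[:d.shape[0],:d.shape[1]]
    x=(u-K[0,2])/K[0,0]*d;y=(v-K[1,2])/K[1,1]*d
    P=np.stack([x,-y,-d],-1)@np.array(c['orientation']).T+np.array(c['eye'])
    P[d==0]=np.nan
    return P
E
python3 - <<'E'
from h import *
a=snap('scene','scene1.png');b=snap('side','side1.png')
for n,x in(('scene',a),('side',b)):
    print(n,x[2])
    for l in ['crate','tipbox','bay']:
        print(l,spot_in(n,l))
cv2.imwrite('pics/both.png',np.hstack([cv2.resize(x[0],(400,300)) for x in(a,b)])[:,:,::-1])
print(sense()['eef_pos'],sense()['tcp_rot'])
E
```

```text
pics
scene {'mtx': array([[427.00720217,   0.        , 258.60755982],
       [  0.        , 427.00720217, 201.48665361],
       [  0.        ,   0.        ,   1.        ]]), 'eye': array([0.98498129, 0.3777405 , 1.00604639]), 'orientation': array([[-0.68356415, -0.62068833,  0.38403913],
       [ 0.72982341, -0.58837051,  0.34810622],
       [ 0.00989183,  0.51823367,  0.85518186]])}
crate [{'extent': [356.8, 152.3, 441.0, 232.5], 'confidence': 0.98}, {'extent': [266.5, 147.7, 324.1, 247.1], 'confidence': 0.64}, {'extent': [219.8, 263.1, 249.2, 307.1], 'confidence': 0.64}]
tipbox [{'extent': [258.3, 103.3, 301.4, 140.2], 'confidence': 0.94}, {'extent': [207.9, 151.9, 256.7, 189.9], 'confidence': 0.77}, {'extent': [196.7, 84.9, 225.7, 120.4], 'confidence': 0.62}]
bay [{'extent': [182.3, 128.4, 266.0, 203.6], 'confidence': 0.95}]
side {'mtx': array([[439.03750332,   0.        , 247.77250048],
       [  0.        , 439.03750332, 186.19402307],
       [  0.        ,   0.        ,   1.        ]]), 'eye': array([0.36132956, 0.93321357, 1.09347695]), 'orientation': array([[-0.99056077,  0.08676109, -0.10612199],
       [-0.13602084, -0.71795495,  0.68267051],
       [-0.01696157,  0.69066142,  0.72297932]])}
crate [{'extent': [218.5, 171.5, 272.9, 241.2], 'confidence': 0.82}]
tipbox [{'extent': [299.3, 155.3, 331.5, 192.1], 'confidence': 0.95}, {'extent': [235.8, 154.3, 263.4, 191.9], 'confidence': 0.68}, {'extent': [280.9, 118.3, 312.8, 146.9], 'confidence': 0.58}]
bay [{'extent': [221.9, 148.0, 282.4, 186.7], 'confidence': 0.81}, {'extent': [244.0, 93.2, 261.0, 130.9], 'confidence': 0.38}]
[ 0.12984588 -0.56010586  0.23917497] [[ 9.74167490e-01  2.25826704e-01 -3.09203045e-05]
 [ 2.25826706e-01 -9.74167469e-01  2.03926892e-04]
 [ 1.59305830e-05 -2.05641579e-04 -9.99999979e-01]]
```

View pics/scene1.png

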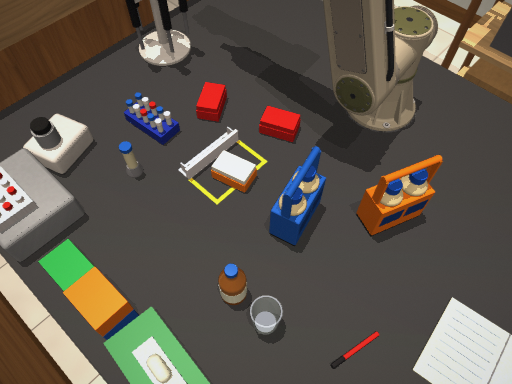

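View pics/side1.png

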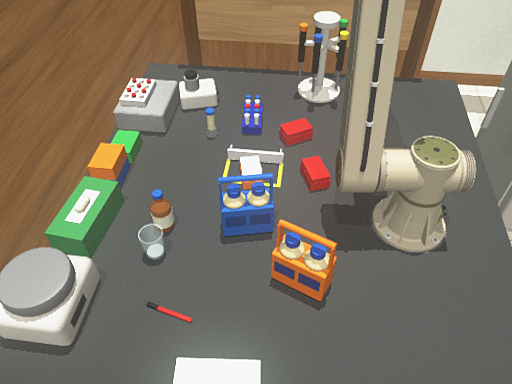

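The scene view shows three tip-box candidates. Two are red, at (211,100) and (280,122), and one is orange with a white lid at (234,170), standing in the yellow tape, so that's the tip box. There are two crates: blue at (300,197), which is the one I want, and an orange look-alike at (400,195). Next I'll measure by colour and depth, and confirm with an enlarged crop.

```bash
cat > meas.py <<'E'
from h import *
def masks(im,P):
    hsv=cv2.cvtColor(im,cv2.COLOR_RGB2HSV).astype(int);H,S,V=hsv[...,0],hsv[...,1],hsv[...,2]
    z=P[...,2]
    return dict(yellow=(H>24)&(H<34)&(S>130)&(V>120)&(abs(z)<.01),
      blue=(H>100)&(H<125)&(S>150)&(V>40)&(z>.012), orange=(H>5)&(H<20)&(S>150)&(V>100)&(z>.005)&(z<.06),
      white=(S<60)&(V>110)&(z>.01)&(z<.065))
def box(p): return tuple(np.round(cv2.minAreaRect(p[:,:2].astype(np.float32)*1000)[0],1)),tuple(np.round(cv2.minAreaRect(p[:,:2].astype(np.float32)*1000)[1],1)),round(cv2.minAreaRect(p[:,:2].astype(np.float32)*1000)[2],1)
E
python3 - <<'E'
from meas import *
for n in('scene','side'):
    f=np.load(n+'.npz');im=f['im'];c=dict(mtx=f['K'],eye=f['e'],orientation=f['R']);P=cloud(f['d'],c)
    m=masks(im,P)
    reg={'scene':dict(bay=(175,120,272,208),crate=(262,145,330,250)),'side':dict(bay=(215,140,290,190),crate=(210,170,280,245))}[n]
    def sel(k,r):
        a=np.zeros(m[k].shape,bool);l,t,rr,b=reg[r];a[t:b,l:rr]=1;return P[a&m[k]]
    def rep(t,p):
        if len(p)<8: print(n,t,len(p));return
        lo,hi=np.percentile(p,[2,98],axis=0);print(n,t,len(p),'z',lo[2].round(3),hi[2].round(3),'rect',box(p))
    rep('tape',sel('yellow','bay'))
    w=sel('white','bay'); w=w[~np.isnan(w[:,0])]
    rep('lid',w[w[:,2]>.05]); rep('stop',w[(w[:,2]>.04)&(w[:,2]<.049)])
    rep('orange',sel('orange','bay'))
    b=sel('blue','crate'); rep('crate all',b); rep('rim',b[(b[:,2]>.115)&(b[:,2]<.13)]); rep('handle',b[b[:,2]>.205]); rep('tub',b[b[:,2]<.13])
im=np.load('scene.npz')['im'][115:255,170:340]
cv2.imwrite('pics/crop1.png',cv2.resize(im,None,fx=4,fy=4,interpolation=2)[:,:,::-1])
E
```

```text
scene tape 423 z -0.004 0.004 rect ((np.float64(515.7), np.float64(-166.3)), (np.float64(118.6), np.float64(209.3)), 89.4)
scene lid 760 z 0.051 0.058 rect ((np.float64(521.1), np.float64(-140.9)), (np.float64(68.6), np.float64(107.8)), 14.0)
scene stop 339 z 0.04 0.048 rect ((np.float64(516.8), np.float64(-167.0)), (np.float64(201.5), np.float64(169.0)), 0.2)
scene orange 327 z 0.006 0.038 rect ((np.float64(540.0), np.float64(-120.8)), (np.float64(58.7), np.float64(126.6)), 45.5)
scene crate all 2346 z 0.018 0.224 rect ((np.float64(505.0), np.float64(74.3)), (np.float64(157.5), np.float64(78.5)), 13.8)
scene rim 553 z 0.116 0.127 rect ((np.float64(504.6), np.float64(73.8)), (np.float64(156.5), np.float64(77.9)), 13.9)
scene handle 471 z 0.209 0.225 rect ((np.float64(504.4), np.float64(73.9)), (np.float64(155.8), np.float64(20.7)), 13.9)
scene tub 1406 z 0.015 0.127 rect ((np.float64(505.0), np.float64(74.3)), (np.float64(157.5), np.float64(78.5)), 13.8)
side tape 180 z -0.004 0.007 rect ((np.float64(515.1), np.float64(-165.1)), (np.float64(118.9), np.float64(207.2)), 88.0)
side lid 340 z 0.051 0.06 rect ((np.float64(514.5), np.float64(-157.0)), (np.float64(81.8), np.float64(113.6)), 9.0)
side stop 169 z 0.04 0.048 rect ((np.float64(513.0), np.float64(-236.2)), (np.float64(135.6), np.float64(175.4)), 55.2)
side orange 80 z 0.006 0.039 rect ((np.float64(536.1), np.float64(-116.2)), (np.float64(59.5), np.float64(123.3)), 49.2)
side crate all 1183 z 0.016 0.225 rect ((np.float64(500.9), np.float64(76.8)), (np.float64(153.8), np.float64(80.1)), 14.8)
side rim 301 z 0.117 0.128 rect ((np.float64(501.1), np.float64(75.5)), (np.float64(153.5), np.float64(77.4)), 14.8)
side handle 236 z 0.214 0.226 rect ((np.float64(501.4), np.float64(76.7)), (np.float64(151.8), np.float64(17.5)), 14.8)
side tub 707 z 0.014 0.128 rect ((np.float64(500.9), np.float64(76.8)), (np.float64(153.8), np.float64(80.1)), 14.8)
```

View pics/crop1.png

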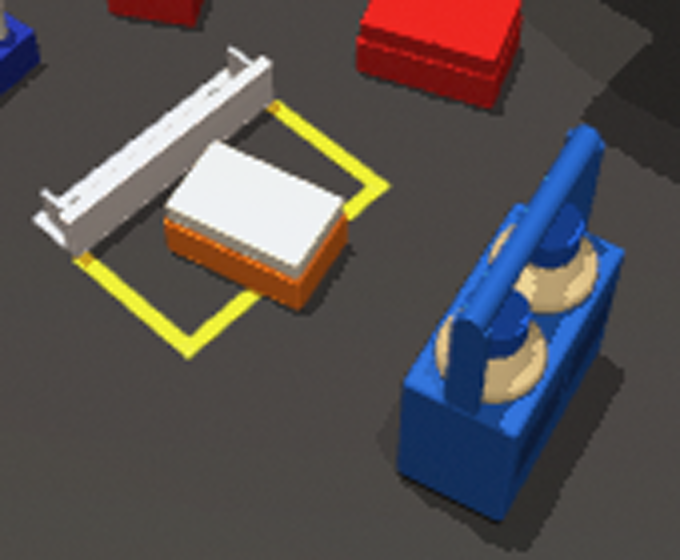

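The crop confirms it: the orange tip box with the white lid is inside the tape, and the blue crate is lower right and clear of it. Now I need the exact bay yaw and the footprints of everything nearby.

```bash
python3 - <<'E'
from meas import *
hm=np.zeros((700,500),np.float32) # y from -.45 to .25 ; x .25..0.75 mm... 
allp=[]
for n in('scene','side'):
    f=np.load(n+'.npz');c=dict(mtx=f['K'],eye=f['e'],orientation=f['R']);P=cloud(f['d'],c)
    allp.append(P[~np.isnan(P[...,0])])
    if n=='scene':
        m=masks(f['im'],P)
        Y=m['yellow'].copy();Y[:115]=0;Y[210:]=0;Y[:,:175]=0;Y[:,275:]=0
        y=P[Y]
        front=y[(y[:,1]<-.095)&(y[:,1]>-.13)&(abs(y[:,0]-.515)<.085)]
        for nm,s in(('front',front),('left',y[(y[:,0]<.43)&(y[:,1]<-.13)]),('right',y[(y[:,0]>.6)&(y[:,1]<-.13)])):
            v=cv2.fitLine((s[:,:2]*1000).astype(np.float32),cv2.DIST_HUBER,0,.01,.01).ravel();print(nm,len(s),v.round(3),np.degrees(np.arctan2(v[1],v[0])).round(1))
        s=P[(abs(P[...,2]-.045)<.004)&(P[...,1]<-.215)&(P[...,1]>-.28)&(abs(P[...,0]-.515)<.11)]
        v=cv2.fitLine((s[:,:2]*1000).astype(np.float32),cv2.DIST_HUBER,0,.01,.01).ravel();print('stoptop',len(s),v.round(3),np.degrees(np.arctan2(v[1],v[0])).round(2),s[:,:2].min(0),s[:,:2].max(0))
p=np.vstack(allp);p=p[(p[:,2]>.01)&(p[:,0]>.2)&(p[:,0]<.95)&(abs(p[:,1])<.5)&(p[:,2]<.3)]
g=np.zeros((500,400),np.uint8);i=((p[:,0]-.15)/.002).astype(int);j=((p[:,1]+.5)/.0025).astype(int)
ok=(i<500)&(j<400);g[i[ok],j[ok]]=255
g=cv2.morphologyEx(g,cv2.MORPH_CLOSE,np.ones((5,5)))
k,L,st,ce=cv2.connectedComponentsWithStats(g)
for a in range(1,k):
    if st[a,4]>60:
        q=p[ok][L[i[ok],j[ok]]==a];print(a,'x',q[:,0].min().round(3),q[:,0].max().round(3),'y',q[:,1].min().round(3),q[:,1].max().round(3),'ztop',q[:,2].max().round(3))
print(tip_extent if not callable(tip_extent) else tip_extent())
s=sense();c=get_calibration('wrist');print('cam in tool',np.array(s['tcp_rot']).T@(np.array(c['eye'])-s['eef_pos']),s['clock'],s['finger_gap'])
E
```

```text
front 107 [   1.       0.     534.971 -114.329] 0.0
left 109 [ 2.70000e-02  1.00000e+00  4.20770e+02 -1.71892e+02] 88.5
right 130 [ 1.80000e-02 -1.00000e+00  6.13174e+02 -1.75043e+02] -89.0
stoptop 252 [ 1.00000e+00 -9.00000e-03  5.20726e+02 -2.29466e+02] -0.5 [ 0.41629187 -0.25117268] [ 0.61778595 -0.22253128]
1 x 0.2 0.256 y -0.066 0.088 ztop 0.3
2 x 0.237 0.411 y 0.184 0.316 ztop 0.228
3 x 0.247 0.355 y -0.222 -0.097 ztop 0.061
4 x 0.314 0.445 y -0.433 -0.315 ztop 0.062
5 x 0.415 0.618 y -0.263 -0.217 ztop 0.05
7 x 0.418 0.589 y 0.02 0.134 ztop 0.228
9 x 0.472 0.567 y -0.199 -0.076 ztop 0.061
10 x 0.512 0.598 y -0.499 -0.368 ztop 0.084
12 x 0.605 0.737 y 0.376 0.416 ztop 0.016
13 x 0.678 0.726 y -0.379 -0.336 ztop 0.12
14 x 0.728 0.801 y 0.17 0.243 ztop 0.093
15 x 0.731 0.798 y 0.073 0.136 ztop 0.155
16 x 0.804 0.855 y -0.5 -0.49 ztop 0.072
17 x 0.875 0.95 y -0.5 -0.334 ztop 0.098
19 x 0.885 0.95 y 0.312 0.5 ztop 0.166
20 x 0.925 0.95 y 0.014 0.257 ztop 0.096
0.008
cam in tool [ 0.07130545  0.00071369 -0.13446618] 0.4 1.0013192345688275
```

Measurements agree with the given sizes:

| Thing | Position (mm) | Yaw | Check |
|---|---|---|---|
| Bay | (517, −185) | about −0.5° | tape and stop agree |
| Tip box | (521, −141) | 14° | lid measures 69 × 108 |
| Crate | (504, 75) | about 14° | 157 × 78 |

The tool's yaw of 13° already matches the tip box, so I'm moving to a point behind it.

```bash
python3 -m pendant '[[[0.034,-0.026,0],[0,0,0]],[[0.034,-0.026,0],[0,0,0]],[[0.034,-0.026,0],[0,0,0]],[[0.034,-0.026,0],[0,0,0]],[[0.034,-0.026,0],[0,0,0]],[[0.034,-0.026,0],[0,0,0]],[[0.034,-0.026,0],[0,0,0]],[[0.034,-0.026,0],[0,0,0]],[[0.034,-0.026,0],[0,0,0]],[[0.034,-0.026,0],[0,0,0]],[[0.034,-0.026,0.02],[0,0,0]],[[0.034,-0.026,0.02],[0,0,0]]]' 0.05 20
cat >> h.py <<'E'
def go(x,y,z,R=None):
    s=sense();T=np.array(s['tcp_rot']);print('tool delta',(T.T@(np.array([x,y,z])-s['eef_pos'])).round(4),'pos',np.round(s['eef_pos'],4),'t',s['clock'],'gap',s['finger_gap'],'F',np.round(s['ft_force'],1),'q',np.round(s['q'],2))
    print('xyaw',np.degrees(np.arctan2(T[1,0],T[0,0])).round(2),'zaxis',T[:,2].round(3))
    if R is not None: print('rotvec deg',np.degrees(cv2.Rodrigues(T.T@R)[0].ravel()).round(2))
E
python3 -c "
from h import *
go(.453,-.158,.02)"
```

```text
clock: 1.6
eef_pos: [0.4584, -0.1629, 0.1997]
tcp_rot: [[0.974, 0.226, 0.002], [0.226, -0.974, -0.002], [0.002, 0.002, -1.0]]
ft_force: [0.4, -0.9, 0.1]
finger_gap: 0.581
tool delta [-0.0045 -0.0064  0.1797] pos [ 0.4584 -0.1629  0.1997] t 1.6 gap 0.5810650695981493 F [ 0.4 -0.9  0.1] q [-0.51  0.16 -0.25  1.16 -0.    2.41]
xyaw 13.05 zaxis [ 0.002 -0.002 -1.   ]
```

```bash
python3 -m pendant '[[[-0.002,-0.003,0.045],[0,0,0]],[[-0.002,-0.003,0.045],[0,0,0]],[[0,0,0.045],[0,0,0]],[[0,0,0.03],[0,0,0]],[[0,0,0.012],[0,0,0]],[[0,0,0],[0,0,0]]]'
python3 - <<'E'
from h import *
go(.480,-.1515,.02)
a=snap('scene')
go(.480,-.1515,.02)
cv2.imwrite('pics/s2.png',cv2.resize(a[0][90:230,160:330],None,fx=4,fy=4)[:,:,::-1])
E
```

```text
clock: 2.2
eef_pos: [0.4505, -0.1586, 0.0211]
tcp_rot: [[0.974, 0.226, -0.003], [0.226, -0.974, 0.001], [-0.002, -0.002, -1.0]]
ft_force: [-0.2, -0.0, 1.0]
finger_gap: 0.589
tool delta [ 0.0303 -0.0003  0.001 ] pos [ 0.4505 -0.1586  0.0211] t 2.2 gap 0.5886107453270141 F [-0.2 -0.   1. ] q [-0.51  0.32 -0.54  0.72 -0.    2.41]
xyaw 13.05 zaxis [-0.003  0.001 -1.   ]
tool delta [ 0.0293 -0.0012  0.0025] pos [ 0.4517 -0.1593  0.0225] t 2.25 gap 0.5829951827647742 F [-0.3  0.2  0.6] q [-0.51  0.31 -0.54  0.72 -0.    2.41]
xyaw 13.04 zaxis [-0.  0. -1.]
```

View pics/s2.png

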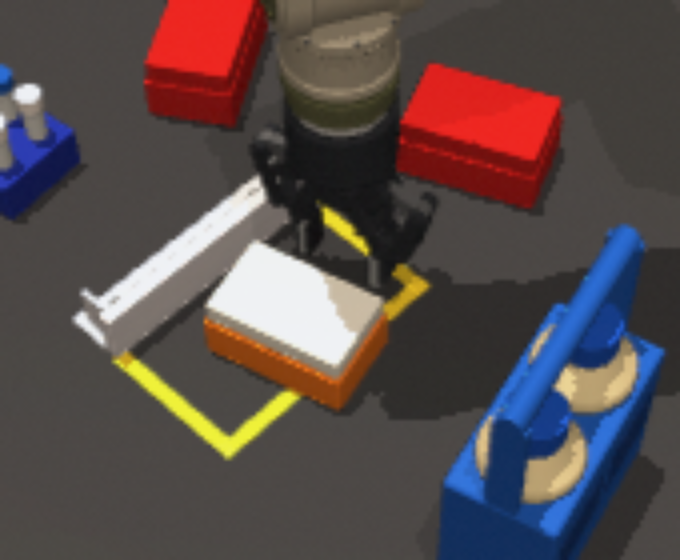

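The fingers stand squarely behind the tip box's near face, between the stop and the crate. I'll push and straighten it in one go.

```bash
python3 -m pendant '[[[0.015,0,0],[0,0,0]],[[0.012,0,0],[0,0,0]],[[0.014,0,0],[0,0,1.2]],[[0.015,0,0],[0,0,1.2]],[[0.015,0,0],[0,0,1.2]],[[0.015,0,0],[0,0,1.2]],[[0.015,0,0],[0,0,1.2]],[[0.015,0,0],[0,0,1.2]],[[0.015,0,0],[0,0,1.2]],[[0.015,0,0],[0,0,1.2]],[[0.015,0,0],[0,0,1.2]],[[0.014,0,0],[0,0,1.2]]]'
cat >> meas.py <<'E'
B=np.array([517,-185.]);Y=np.radians(-.5)
def bayxy(p):
    d=np.array(p)-B;return np.array([np.cos(Y)*d[0]+np.sin(Y)*d[1],-np.sin(Y)*d[0]+np.cos(Y)*d[1]]).round(1)
def find(n='scene',what='lid',png=None):
    im,d,c=snap(n,png);P=cloud(d,c);m=masks(im,P);z=P[...,2]
    if what=='lid': a=m['white']&(z>.05)&(P[...,0]>.45)&(abs(P[...,0]-.6)<.2)&(P[...,1]>-.21)&(P[...,1]<-.02)
    if what=='handle': a=m['blue']&(z>.205)&(z<.23)&(P[...,0]>.38)&(P[...,0]<.63)&(abs(P[...,1]+.06)<.22)
    if what=='rim': a=m['blue']&(z>.10)&(z<.13)&(P[...,0]>.38)&(P[...,0]<.63)&(abs(P[...,1]+.06)<.22)
    a=cv2.morphologyEx(a.astype(np.uint8),cv2.MORPH_OPEN,np.ones((2,2)))>0
    p=P[a];b=box(p);print(n,what,len(p),b,'bay',bayxy(b[0]))
E
python3 - <<'E'
from meas import *
find('scene','lid');find('side','lid')
go(.635,-.13,.02)
E
```

```text
clock: 3.45
eef_pos: [0.6259, -0.1335, 0.0241]
tcp_rot: [[1.0, 0.018, 0.002], [0.018, -1.0, -0.001], [0.002, 0.001, -1.0]]
ft_force: [-2.3, 0.7, 1.4]
finger_gap: 0.583
scene lid 879 ((np.float64(664.7), np.float64(-127.9)), (np.float64(79.8), np.float64(103.8)), 2.6) bay [147.2  58.4]
side lid 336 ((np.float64(667.5), np.float64(-124.0)), (np.float64(69.2), np.float64(112.0)), 1.1) bay [150.   62.3]
tool delta [ 0.0076 -0.0037  0.0042] pos [ 0.6274 -0.1338  0.0241] t 3.55 gap 0.5855542488018706 F [-0.4  0.3 -0.4] q [-0.34  0.57 -0.1   0.89  0.    2.79]
xyaw 1.1 zaxis [ 0.004 -0.001 -1.   ]
```

The tip box is about 149 mm past the bay origin and square. Next I'll back off, rise above the crate handle while turning the tool so the camera faces away from the crate, and go round to its +y side.

```bash
python3 -m pendant '[[[-0.015,0,0],[0,0,0]],[[-0.02,0,0],[0,0,0]],[[0,0,-0.045],[0,0,0]],[[0,0,-0.045],[0,0,0]],[[0,0,-0.045],[0,0,-8.5]],[[0,0,-0.045],[0,0,-8.5]],[[0,0,-0.045],[0,0,-8.5]],[[0,0,-0.045],[0,0,-8.5]],[[0,0,-0.045],[0,0,-8.5]],[[0,0,0],[0,0,-8.5]],[[0,0,0],[0,0,-8.5]],[[0,0,0],[0,0,-8.5]]]' 0.07
cat > tgt.py <<'E'
from h import *
def R(yaw,th):
    a,t=np.radians([yaw,th]);c,s=np.cos(t),np.sin(t)
    A=np.array([[0,1,0],[c,0,-s],[-s,0,-c]],float)
    return np.array([[np.cos(a),-np.sin(a),0],[np.sin(a),np.cos(a),0],[0,0,1]])@A
E
python3 -c "
from tgt import *
go(.5,.155,.33,R(6,0))"
```

```text
clock: 4.75
eef_pos: [0.5891, -0.1341, 0.3391]
tcp_rot: [[0.351, 0.936, 0.002], [0.936, -0.351, -0.001], [-0.0, 0.003, -1.0]]
ft_force: [-0.3, -0.2, -0.7]
finger_gap: 0.82
tool delta [ 0.2393 -0.185   0.0085] pos [ 0.5891 -0.1341  0.3391] t 4.75 gap 0.8198027432128859 F [-0.3 -0.2 -0.7] q [-0.36  0.37  0.37  1.57 -0.    1.57]
xyaw 69.43 zaxis [ 0.002 -0.001 -1.   ]
rotvec deg [  0.15   0.04 -26.57]
```

```bash
python3 -m pendant '[[[0.03,-0.023,0],[0,0,0]],[[0.03,-0.023,0],[0,0,0]],[[0.03,-0.023,0],[0,0,0]],[[0.03,-0.023,0],[0,0,0]],[[0.03,-0.023,0],[0,0,0]],[[0.03,-0.023,0],[0,0,0]],[[0.03,-0.023,0],[0,0,0]],[[0.03,-0.023,0],[0,0,0]],[[0,0,0],[0,0,-6.7]],[[0,0,0],[0,0,-6.7]],[[0,0,0],[0,0,-6.7]],[[0,0,0],[0,0,-6.6]]]'
python3 -m pendant '[[[0,0,0],[0,-7,0]],[[0,0,0],[0,-7,0]],[[0,0,0],[0,-7,0]],[[0,0,0],[0,-7,0]],[[0,0,0],[0,-7,0]],[[0,0,0],[0,0,0]]]'
python3 - <<'E'
from tgt import *; from meas import find
go(.5,.16,.08,R(6,35))
find('scene','handle');find('side','handle')
E
```

```text
clock: 5.95
eef_pos: [0.5028, 0.156, 0.3384]
tcp_rot: [[-0.106, 0.994, 0.002], [0.994, 0.106, 0.0], [-0.0, 0.002, -1.0]]
ft_force: [-1.3, 0.2, 0.4]
finger_gap: 0.825
clock: 6.55
eef_pos: [0.5023, 0.1577, 0.3354]
tcp_rot: [[-0.088, 0.995, 0.056], [0.813, 0.104, -0.573], [-0.575, -0.005, -0.818]]
ft_force: [0.4, 0.1, -0.9]
finger_gap: 0.819
tool delta [ 0.149  -0.0009  0.2075] pos [0.5023 0.1577 0.3354] t 6.55 gap 0.8191499015370513 F [ 0.4  0.1 -0.9] q [ 0.45  0.39  0.26  1.67 -0.57  1.99]
xyaw 96.18 zaxis [ 0.056 -0.573 -0.818]
rotvec deg [-0.23  0.13  0.14]
scene handle 467 ((np.float64(424.0), np.float64(39.2)), (np.float64(329.3), np.float64(14.6)), 20.3) bay [-95.  223.4]
side handle 259 ((np.float64(506.2), np.float64(-33.1)), (np.float64(147.1), np.float64(258.4)), 3.4) bay [-12.1 151.8]
```

```bash
python3 -m pendant '[[[0.0184,0,0.0262],[0,0,0]],[[0.0184,0,0.0262],[0,0,0]],[[0.0184,0,0.0262],[0,0,0]],[[0.0184,0,0.0262],[0,0,0]],[[0.0184,0,0.0262],[0,0,0]],[[0.0184,0,0.0262],[0,0,0]],[[0.0184,0,0.0262],[0,0,0]],[[0.0184,0,0.0262],[0,0,0]],[[0.0184,0,0.0262],[0,0,0]],[[0.009,0,0.0129],[0,0,0]],[[0,0,0],[0,0,0]]]'
python3 - <<'E'
from tgt import *; import meas
go(.5,.13,.025,R(6,35))
a=snap('scene')
b=snap('side')
cv2.imwrite('pics/s3.png',np.hstack([cv2.resize(a[0][100:280,200:400],(440,396)),cv2.resize(b[0][120:270,160:320],(422,396))])[:,:,::-1])
E
```

```text
clock: 7.75
eef_pos: [0.5027, 0.1548, 0.0326]
tcp_rot: [[-0.082, 0.995, 0.055], [0.816, 0.098, -0.57], [-0.573, -0.002, -0.82]]
ft_force: [-0.4, -1.1, -0.2]
finger_gap: 0.82
tool delta [-0.0157 -0.0051  0.0202] pos [0.5027 0.1548 0.0326] t 7.75 gap 0.8202207236923444 F [-0.4 -1.1 -0.2] q [ 0.45  0.59 -0.22  1.   -0.57  1.99]
xyaw 95.72 zaxis [ 0.055 -0.57  -0.82 ]
rotvec deg [-0.3  -0.06 -0.23]
```

View pics/s3.png

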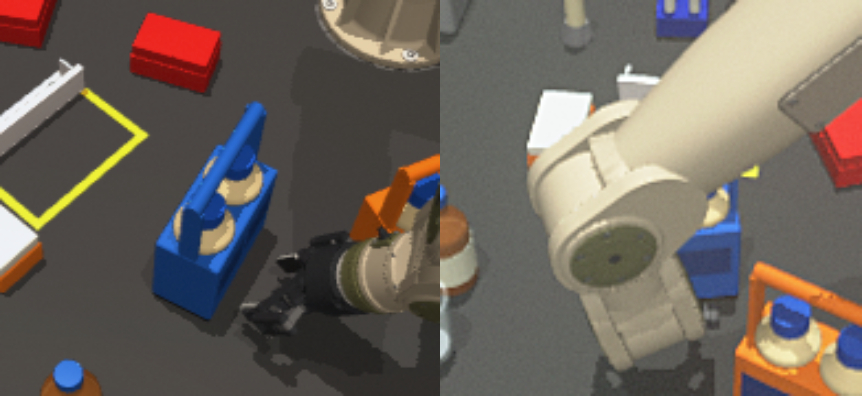

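The left view shows the fingers low behind the crate's long face, with the body leaning away. The orange crate is clear on both views. I'll start pushing in −y: the +x finger touches first and turns the crate square.

```bash
python3 -m pendant '[[[-0.008,-0.0006,0.01],[0,0,0]],[[-0.008,-0.0006,0.0085],[0,0,0]],[[-0.0082,-0.0005,0.0057],[0,0,0]],[[-0.0082,-0.0005,0.0057],[0,0,0]],[[-0.0082,-0.0005,0.0057],[0,0,0]],[[-0.0082,-0.0005,0.0057],[0,0,0]],[[-0.0082,-0.0005,0.0057],[0,0,0]]]'
cat >> meas.py <<'E'
def crate(n='scene',png=None):
    im,d,c=snap(n,png);P=cloud(d,c);z=P[...,2];hsv=cv2.cvtColor(im,cv2.COLOR_RGB2HSV).astype(int)
    a=(hsv[...,0]>100)&(hsv[...,0]<125)&(hsv[...,1]>130)&(hsv[...,2]>40)&(z>.01)&(z<.235)&(abs(P[...,0]-.51)<.12)&(P[...,1]>-.26)&(P[...,1]<.17)
    k,L,st,ce=cv2.connectedComponentsWithStats(a.astype(np.uint8))
    p=P[L==1+np.argmax(st[1:,4])]
    for nm,lo,hi in(('handle',.205,.23),('rim',.112,.13),('all',.01,.23)):
        q=p[(p[:,2]>lo)&(p[:,2]<hi)]
        if len(q)>20: b=box(q);print(n,nm,len(q),b,'bay',bayxy(b[0]))
E
cat > chk.py <<'E'
from tgt import *; import meas
meas.crate('scene');meas.crate('side')
go(.517,-.10,.025,R(-.5,35))
E
python3 chk.py
```

```text
clock: 8.55
eef_pos: [0.508, 0.0834, 0.0281]
tcp_rot: [[-0.081, 0.995, 0.06], [0.817, 0.1, -0.567], [-0.57, 0.003, -0.821]]
ft_force: [0.0, 8.1, 1.2]
finger_gap: 0.82
scene handle 479 ((np.float64(500.6), np.float64(36.1)), (np.float64(156.3), np.float64(22.7)), 5.8) bay [-18.3 220.9]
scene rim 523 ((np.float64(499.7), np.float64(36.2)), (np.float64(158.4), np.float64(77.6)), 5.7) bay [-19.2 221. ]
scene all 2581 ((np.float64(499.7), np.float64(37.3)), (np.float64(159.3), np.float64(78.0)), 4.9) bay [-19.2 222.1]
side rim 128 ((np.float64(449.0), np.float64(32.2)), (np.float64(53.7), np.float64(79.4)), 6.1) bay [-69.9 216.6]
side all 282 ((np.float64(449.5), np.float64(33.0)), (np.float64(54.5), np.float64(79.3)), 8.1) bay [-69.4 217.4]
tool delta [-0.1476 -0.0087  0.1068] pos [0.5076 0.0821 0.0282] t 8.65 gap 0.8215543868799432 F [-0.3  3.9 -2.3] q [ 0.32  0.52 -0.35  0.85 -0.59  1.84]
xyaw 95.59 zaxis [ 0.059 -0.569 -0.82 ]
rotvec deg [ 3.65 -0.12  4.99]
```

It is sliding well at 4 to 8 N, square to the tool (5.8°) and upright, with bay x at −19. I'll continue along the face normal, which brings x back towards 0.

```bash
python3 -m pendant '[[[-0.0121,0.0003,0.0089],[0,0,0]],[[-0.0121,0.0003,0.0089],[0,0,0]],[[-0.0121,0.0003,0.0089],[0,0,0]],[[-0.0121,0.0003,0.0088],[0,0,0]],[[-0.0122,0.0003,0.0086],[0,0,0]],[[-0.0122,0.0003,0.0086],[0,0,0]],[[-0.0122,0.0003,0.0086],[0,0,0]],[[-0.0122,0.0003,0.0086],[0,0,0]],[[-0.0122,0.0003,0.0086],[0,0,0]],[[-0.0122,0.0003,0.0086],[0,0,0]]]'
python3 chk.py
```

```text
clock: 9.65
eef_pos: [0.5266, -0.0642, 0.0277]
tcp_rot: [[-0.082, 0.995, 0.062], [0.817, 0.103, -0.568], [-0.571, 0.004, -0.821]]
ft_force: [-1.5, 17.4, 13.3]
finger_gap: 0.818
scene handle 436 ((np.float64(519.7), np.float64(-110.1)), (np.float64(155.2), np.float64(19.9)), 5.9) bay [ 2.  74.9]
scene rim 489 ((np.float64(519.7), np.float64(-110.1)), (np.float64(158.2), np.float64(77.2)), 5.3) bay [ 2.  74.9]
scene all 2679 ((np.float64(517.5), np.float64(-85.0)), (np.float64(158.4), np.float64(127.2)), 5.1) bay [ -0.4 100. ]
side rim 95 ((np.float64(460.5), np.float64(-120.8)), (np.float64(41.7), np.float64(84.0)), 5.1) bay [-57.1  63.7]
side all 244 ((np.float64(456.9), np.float64(-120.5)), (np.float64(85.6), np.float64(42.2)), 88.9) bay [-60.7  64. ]
tool delta [-0.0255 -0.0124  0.0205] pos [ 0.5261 -0.0662  0.0272] t 9.75 gap 0.8222778875641049 F [ 2.5  4.8 -2.3] q [ 0.04  0.43 -0.5   0.59 -0.61  1.5 ]
xyaw 95.59 zaxis [ 0.06 -0.57 -0.82]
rotvec deg [ 3.74 -0.06  4.99]
```

```bash
python3 -m pendant '[[[-0.0098,-0.0011,0.0069],[0.7,0,1]],[[-0.0098,-0.0009,0.0069],[0.7,0,1]],[[-0.0098,-0.0006,0.0069],[0.7,0,1]],[[-0.0098,-0.0004,0.0069],[0.7,0,1]],[[-0.0098,-0.0002,0.0069],[0.7,0,1]],[[-0.0049,0,0.0034],[0,0,0]]]'
python3 chk.py
```

```text
clock: 10.35
eef_pos: [0.5265, -0.1312, 0.0267]
tcp_rot: [[0.006, 1.0, -0.001], [0.821, -0.005, -0.572], [-0.572, 0.003, -0.821]]
ft_force: [0.2, 15.5, 8.9]
finger_gap: 0.823
scene handle 445 ((np.float64(514.7), np.float64(-176.3)), (np.float64(22.1), np.float64(156.1)), 88.9) bay [-2.4  8.7]
scene rim 505 ((np.float64(515.3), np.float64(-176.0)), (np.float64(79.2), np.float64(156.5)), 89.5) bay [-1.8  9. ]
scene all 2635 ((np.float64(515.4), np.float64(-146.1)), (np.float64(136.9), np.float64(159.9)), 88.6) bay [-1.9 38.9]
side rim 93 ((np.float64(465.9), np.float64(-150.1)), (np.float64(59.6), np.float64(33.1)), 5.6) bay [-51.4  34.5]
side all 240 ((np.float64(465.1), np.float64(-159.8)), (np.float64(61.4), np.float64(50.9)), 0.2) bay [-52.1  24.7]
tool delta [ 0.027  -0.0096 -0.0167] pos [ 0.5264 -0.1318  0.0268] t 10.45 gap 0.8207780968557995 F [2.7 5.1 1.7] q [-0.08  0.45 -0.48  0.59 -0.61  1.47]
xyaw 89.55 zaxis [-0.001 -0.573 -0.82 ]
rotvec deg [ 0.23 -0.06  0.04]
```

9 mm to go and square. I'll close the gap slowly while watching the force.

```bash
python3 -m pendant '[[[-0.0025,0,0.0017],[0,0,0]],[[-0.0025,0,0.0017],[0,0,0]],[[-0.002,0,0.0014],[0,0,0]]]'; python3 -m pendant '[[[-0.0016,0,0.0011],[0,0,0]]]'; python3 chk.py | grep -v all
```

```text
clock: 10.75
eef_pos: [0.5261, -0.1388, 0.0267]
tcp_rot: [[0.005, 1.0, -0.001], [0.821, -0.004, -0.571], [-0.571, 0.002, -0.821]]
ft_force: [0.6, 12.4, 7.0]
finger_gap: 0.821
clock: 10.85
eef_pos: [0.5261, -0.1393, 0.0266]
tcp_rot: [[0.003, 1.0, 0.0], [0.822, -0.003, -0.569], [-0.569, 0.002, -0.822]]
ft_force: [-2.6, 30.2, 17.7]
finger_gap: 0.819
scene handle 440 ((np.float64(514.7), np.float64(-183.6)), (np.float64(21.5), np.float64(154.8)), 89.0) bay [-2.3  1.4]
scene rim 497 ((np.float64(514.8), np.float64(-183.6)), (np.float64(79.2), np.float64(156.8)), 88.9) bay [-2.2  1.4]
side handle 60 ((np.float64(454.2), np.float64(-179.7)), (np.float64(38.7), np.float64(21.1)), 4.5) bay [-62.8   4.8]
side rim 79 ((np.float64(448.7), np.float64(-168.8)), (np.float64(93.6), np.float64(45.3)), 49.7) bay [-68.4  15.6]
tool delta [ 0.0331 -0.0092 -0.0209] pos [ 0.5261 -0.1392  0.0267] t 10.95 gap 0.8218716811599103 F [-0.7 22.  11.1] q [-0.1   0.44 -0.49  0.57 -0.6   1.45]
xyaw 89.77 zaxis [ 0.    -0.569 -0.822]
rotvec deg [ 0.31 -0.32  0.23]
```

The force jumped to 22–30 N and the TCP stopped, so the crate is against the stop, with the centre within about 2 mm. Backing off to check with a clear view.

```bash
python3 -m pendant '[[[0.008,0,-0.0057],[0,0,0]],[[0.02,0,-0.014],[0,0,0]],[[0.025,0,-0.0175],[0,0,0]],[[0.025,0,-0.025],[0,0,0]],[[0.02,0,-0.04],[0,0,0]],[[0,0,-0.045],[0,0,0]],[[0,0,-0.045],[0,0,0]],[[0,0,-0.045],[0,0,0]],[[0,0,0],[0,0,0]],[[0,0,0],[0,0,0]],[[0,0,0],[0,0,0]]]'
python3 - <<'E'
from tgt import *; import meas
meas.crate('scene');meas.find('scene','lid','s4f.png');go(.5,0,.1)
im=np.load('scene.npz')['im']
cv2.imwrite('pics/s4.png',cv2.resize(im[60:260,100:330],None,fx=3,fy=3)[:,:,::-1])
E
```

```text
clock: 12.05
eef_pos: [0.5255, 0.0731, 0.1629]
tcp_rot: [[0.004, 1.0, -0.006], [0.819, -0.007, -0.574], [-0.574, -0.002, -0.819]]
ft_force: [-0.1, 0.4, -0.1]
finger_gap: 0.819
scene handle 437 ((np.float64(514.3), np.float64(-185.2)), (np.float64(154.7), np.float64(22.2)), 0.4) bay [-2.7 -0.2]
scene rim 505 ((np.float64(514.8), np.float64(-184.5)), (np.float64(156.7), np.float64(79.9)), 0.0) bay [-2.2  0.5]
scene all 2855 ((np.float64(514.5), np.float64(-182.9)), (np.float64(80.2), np.float64(158.9)), 88.7) bay [-2.5  2.1]
scene lid 865 ((np.float64(667.5), np.float64(-127.8)), (np.float64(85.1), np.float64(103.2)), 3.4) bay [150.   58.5]
tool delta [-0.0237 -0.0246  0.0932] pos [0.5253 0.0728 0.1626] t 12.15 gap 0.8192227185187899 F [-0.4 -0.1 -0.1] q [ 0.29  0.44 -0.09  1.24 -0.58  1.93]
xyaw 89.69 zaxis [-0.007 -0.575 -0.818]
```

View pics/s4.png

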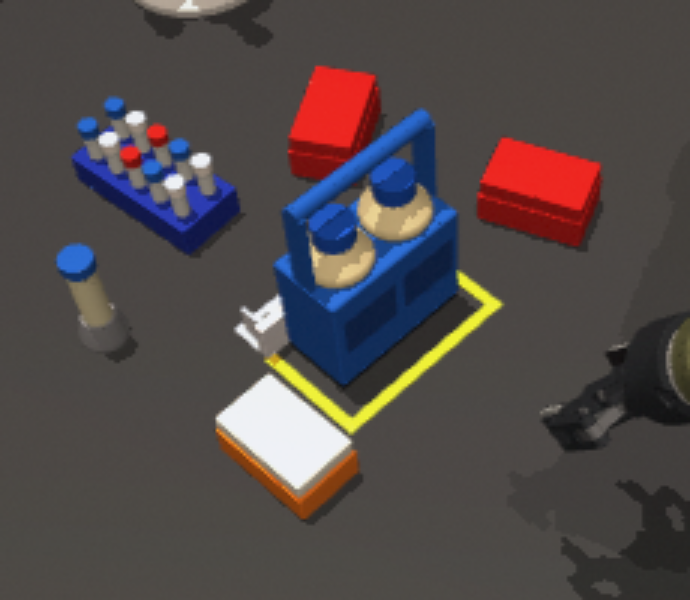

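The picture shows the crate upright and square against the stop, with the tip box standing flat beyond the far tape line. The robot is clear of everything and the tube rack and tube stand haven't moved. Handing in.

```bash
python3 -c "
from cell import *
print(close_job(), sense()['clock'])"
```

```text
the job is handed in; nothing more can be done
the job is handed in; nothing more can be done
```

The crate is home against the end stop, the tip box is out of the bay, and I handed the job in at about 12 s. No verdict is reported.

I pushed the tip box out over the far tape line. Then I slid the blue crate into the bay, pushing only the tub at about 30 mm height with two fingers and the gripper tilted 35° away from it.

**Last checks, from the scene camera:**
- **Crate:** at x ≈ −2 mm, y ≈ 0 mm in the bay and within about 1° of square. It was upright, and the force had risen from about 12 N to 30 N when it met the stop.
- **Tip box:** flat, about 150 mm beyond the bay origin along x.
- **Robot:** backed off, with the wrist force near zero.
- **Other things:** the tube rack and tube stand look unmoved. The buffer bottle, beaker and marker were outside the last crop, so I didn't measure them again, but the arm never went near them.

**Disagreements:**
- **Side camera:** its crate readings during the push were useless because the arm was in the way, so I relied on the scene camera.
- **Tip box lid:** the scene camera's last outline of it was about 85 × 103 mm against a true 70 × 110 mm. That makes the 150 mm uncertain by several millimetres, still well over the 120 mm needed.

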